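# Weigh the coffee packs on the two-pan balance

## Robot

A 6-joint arm with a two-finger parallel gripper is mounted at the origin on the work surface. World frame = base frame: x ahead of the robot, y to its left, z up, the work surface at z = 0. Lengths are in m, angles in rad, forces in N, time in s.
With the tool pointing down it reaches from about 0.425 to 0.95 m from the base axis. Payload 3.5 kg.
Tool frame: the origin (TCP) lies between the finger pads; the fingertips stand 19 mm ahead of it and the grasp point (between the pads) is the TCP (ctrl.nose_length is the distance from the TCP to the fingertips, in m); z points along the fingers, y is the line along which they close (so a half turn about z gives the same grasp; the last joint's range is limited). The gripper opens to 85 mm and grips with 20 to 120 N. Pads are 22 mm wide; open, the fingers measure 114 mm over their backs; the gripper's body (76 mm by 85 mm) begins 54 mm behind the grasp point. The pads swing forward as they close: fully open they stand 13 mm farther back than shut.
Start: joints at [-1.437, 0.286, 1.577, -0, 1.279, -0.15], TCP at [0.189, -0.648, 0.25] pointing down, gripper open.
Joint ranges: [-2.77, 2.77], [-0.9, 2.22], [0.21, 2.48], [-1.53, 4.67], [0.24, 2.81], [-2.84, 2.84]. Speed limits (rad/s): [2.79, 2.79, 3.14, 3.14, 3.14, 3.14].

## Interface

Orientations are given as a unit quaternion [x, y, z, w].
In Python, from plant import ctrl gives the robot as it stands.
- The arm moves only by the tool apply_moves, never from a script. Its argument "series" is a list of rows, each a list of 6 numbers: the shift along the world's x, y, z scaled (see below), then the turn, a rotation vector about the world's x, y, z scaled (see below). A call has 1 to 20 rows; each row is the pose to reach, as a shift and turn from the pose commanded when the call began; what a row does not reach only later rows make up. The controller multiplies each number of a shift by 0.8 m and each number of a turn by 45 degrees. A row lasts 1/8 s, in which the tool goes at most 62.5 mm and 10.7 degrees, less where a joint would pass 70% of its speed; a pose out of reach is approached as far as the arm can. A call with a number of a shift or a turn outside -1 to 1 is refused whole. A call with a gripper value outside its range is refused whole. "jaw" is the opening, from 0 (shut) to 1 (fully open), set as the call begins (left out, the last holds). The fingers move at their own pace and stop on an object; "squeeze" is the grip in N (left out, the last holds). Time passes only in rows, so rows that repeat a pose let the fingers close. It gives the time, the measured TCP pose, the force, the opening and the grip force at its end, in the units of the state.
- ctrl.get_state(): the state, without advancing time (a new reading comes with each control period).
- ctrl.read_camera(name): name is "side" or "top"; returns the picture (400x640x3 uint8, red, green, blue); there is no depth.
- ctrl.get_calibration(name): a dict with "fx", "fy", "cx", "cy" (pixels), "xyz" and "orientation" of the camera in the world. Camera axes: x right, y up, looking along -z (the intrinsics and any distortion apply to the point x, -y, -z); pixel columns grow to the right and rows downward; lengths in m; the calibration is good to about 2 mm. A picture is of the moment at which its call begins. get_calibration takes no time and is no camera call.
- ctrl.sign_off(): hands the job in; it is judged then, once.
Trained networks look in the newest picture that a camera, given by its name, has taken for a name from the list of things; names that differ only in an ending like _2 or _b are one class to them, and where a whole thing is asked for, a point or a joint stands for the part that bears it (a point fixed in the world has none). Each returns a list of dicts, best first, with "p" (0 to 1); they miss things now and then, are a little off and sometimes report something else, mostly with a low value. They report only what shows in the picture. A call takes as long as a camera call.
- ctrl.boxes_of(thing, camera): "xy" ([column, row] as shares, 0 to 1, of the picture: columns of its width, rows of its height, amid what is visible of it).
- ctrl.silhouettes(thing, camera): "pixels" (400x640 bool, what is visible of it) and "xy" ([column, row] as shares, 0 to 1, of the picture: columns of its width, rows of its height, amid what is visible of it).
The state is a dict: "time": time; "qpos": joint angles; "dq": joint speeds; "joint_efforts": joint torques, N m; "eef_pos": TCP position; "tcp_rot": TCP orientation; "contact_force": force on the tool from outside, world axes, zero at the start; "wrist_torque": the same for the moment, N m; "opening": opening from 0.0 (shut) to 1.0 (fully open); "finger_force": force on a finger pad.
Only numpy, scipy, OpenCV 4.12 (cv2) and the standard library are available. Lean on these libraries where they do the work, as an engineer would, in place of code of your own. Each camera call takes 0.05 s, during which the arm holds its last target. There are 200 camera calls.

## Task

Weigh the coffee sample packs: put every pack on the copper pan of the balance, load weights on the steel pan, and slide the poise along the notched rail as the fine adjustment, until the pointer stands at the centre mark and the beam stays level by itself. Leave weights you do not need on the counter, and do not disturb the jar, the mug and the dish of figs.

Things in the scene. Friction and masses are not known exactly. Their poses are not given: they have to be found in the camera images.
- balance: Cream two-pan counter balance with a base 150 x 270 mm, fixed to the counter. Origin: centre of the base's underside, on the counter. Its x axis points away from the robot, y to the left along the beam (towards the copper pan), z up. A white upright dial plate with a red centre mark, its top edge 183 mm above the counter (red tick included), stands in the middle between the pans; the red pointer moves in front of its far side, its tip 196 mm high.
- beam (a joint): Tilt of the beam and red pointer, rad. 0 = level, pointer at the centre mark, pans equally high. Positive = copper pan (packs) down, steel pan up. Stops at -0.2 and +0.2. Hinge along the balance's x axis, 80 mm above the counter. Between the stops a spring makes the tilt proportional to the imbalance, about 0.004 rad per gram (within 15 %); empty, with the poise at 0, it is level. Settles in about 2 s.
- poise (a joint): Position of the poise along the notched rail, m: 0 at the red centre notch, from -0.06 to +0.06, positive towards the copper pan; notches every 10 mm. It weighs 76 g and the pans' arms are 150 mm, so each mm towards a pan counts as 0.51 g more in that pan (up to 30 g at either end). It stays where it is left (friction about 1 N) and moves smoothly past the notches.
- poise_grip (a point): Centre of the part to grip on the poise: a black upright block 22 x 22 mm and 34 mm high on a brass slide block. It lies 135 mm from the beam's centre on the robot's side of the balance (balance x = -0.135), 112 mm above the counter when the beam is level; room for fingers on both sides along the rail. The rail swings with the beam.
- pan_packs_floor (a point): Centre of the inner floor of the copper (orange-brown) pan for the packs, at balance y = +0.150, 119 mm above the counter when level, up to 30 mm lower or higher as the beam tilts; stays horizontal. Pan 150 x 200 mm outside (x, y of the balance), walls 4 mm thick, rim 8 mm above the floor. Where on the pan a load stands makes no difference.
- pan_weights_floor (a point): Centre of the inner floor of the steel (grey) pan for the weights, at balance y = -0.150; otherwise the same as the copper pan.
- pack1_mid (a point): Centre of a firm vacuum-packed coffee sample pack: brown block with black label, 44 x 30 x 56 mm (its x, y, z), standing on the counter; 50 to 62 g, not known beforehand. Its centre is 28 mm above its underside. Four or five packs are present.
- pack2_mid (a point): Centre of a firm vacuum-packed coffee sample pack: brown block with black label, 44 x 30 x 56 mm (its x, y, z), standing on the counter; 50 to 62 g, not known beforehand. Its centre is 28 mm above its underside. Four or five packs are present.
- pack3_mid (a point): Centre of a firm vacuum-packed coffee sample pack: brown block with black label, 44 x 30 x 56 mm (its x, y, z), standing on the counter; 50 to 62 g, not known beforehand. Its centre is 28 mm above its underside. Four or five packs are present.
- pack4_mid (a point): Centre of a firm vacuum-packed coffee sample pack: brown block with black label, 44 x 30 x 56 mm (its x, y, z), standing on the counter; 50 to 62 g, not known beforehand. Its centre is 28 mm above its underside. Four or five packs are present.
- pack5_mid (a point): Centre of a firm vacuum-packed coffee sample pack: brown block with black label, 44 x 30 x 56 mm (its x, y, z), standing on the counter; 50 to 62 g, not known beforehand. Its centre is 28 mm above its underside. Four or five packs are present.
- w100a_mid (a point): Centre of a 100 g brass weight: square block 28 x 28 x 28 mm with a stud 12 mm wide and 10 mm high on top (38 mm in all); its centre is 19 mm above its underside.
- w100b_mid (a point): Centre of a 100 g brass weight: square block 28 x 28 x 28 mm with a stud 12 mm wide and 10 mm high on top (38 mm in all); its centre is 19 mm above its underside.
- w50a_mid (a point): Centre of a 50 g steel weight: square block 22 x 22 x 28 mm with a stud 12 mm wide and 10 mm high on top (38 mm in all); its centre is 19 mm above its underside.
- w50b_mid (a point): Centre of a 50 g steel weight: square block 22 x 22 x 28 mm with a stud 12 mm wide and 10 mm high on top (38 mm in all); its centre is 19 mm above its underside.
- jar: Glass jar with wooden lid, 80 mm wide, 130 mm high; origin under its centre. Not part of the job.
- cup: White mug 76 mm wide, 65 mm high; origin under its centre. Not part of the job.
- dishfig: Low black dish 130 mm wide with two figs, 71 mm high in all; origin under its centre. Not part of the job.

How it is judged:
By the outcome, as a careful person would: the job done as asked, in the order asked, and still so for the second after the job is handed in, with the robot touching nothing.
Of pack1, pack2, pack3, pack4, pack5 only 4 to 5 are there at a start; the rules pass over those that are not, and their reading is None.
At some moment in a run one of w100a, w100b, w50a, w50b may be knocked a few centimetres aside while the robot is not near it.
Once in a run the grip may slacken for a moment while it holds something.
It also fails if it takes over 210 s, if anything falls off the work surface, if the arm or the gripper's body presses on something with over 40 N, if the wrist force passes 120 N, or if a joint passes its speed limit or range.

## Working session

There is one attempt and no reset: what is moved stays moved. The work goes in short steps, Python scripts to look and compute and a tool call to move; the robot and the scene stay as the last step left them, time stands still between calls to the robot, and variables do not carry over. Pictures are saved under pics/ and viewed, at most 14 in all, crops included, and the job is handed in when it is done.

Besides the shell and the picture viewer there is one more tool, called as name(argument=value, ...), one argument or row to a line, values as JSON. apply_moves: Moves the arm, as the interface text tells. Shifts and turns lie within -1 to 1; 1 stands for 0.8 m of shift or 45 degrees of turn. Its arguments: {"type":"object","properties":{"series":{"type":"array"},"jaw":{"type":"number"},"squeeze":{"type":"number"}},"required":["series"]}

```bash
ls; mkdir -p pics
cat > h.py <<'E'
import numpy as np, cv2
from scipy.spatial.transform import Rotation as R
from plant import ctrl
def ray(cam,u,v):
    c=ctrl.get_calibration(cam)
    d=np.array([(u-c['cx'])/c['fx'],-(v-c['cy'])/c['fy'],-1.0])
    return np.array(c['xyz']),R.from_quat(c['orientation']).apply(d)
def atz(cam,u,v,z):
    o,d=ray(cam,u,v); return o+d*(z-o[2])/d[2]
def proj(cam,p):
    c=ctrl.get_calibration(cam)
    q=R.from_quat(c['orientation']).inv().apply(np.array(p)-c['xyz'])
    return c['cx']+c['fx']*q[0]/-q[2], c['cy']+c['fy']*-q[1]/-q[2]
def snap(cam,name=None):
    im=ctrl.read_camera(cam)
    if name: cv2.imwrite('pics/'+name,im[:,:,::-1])
    return im
E
python3 - <<'E'
from h import *
print(ctrl.get_calibration('top'),ctrl.get_calibration('side'))
snap('top','t0.png');snap('side','s0.png')
s=ctrl.get_state();print(s)
E
```

```text
pics
{'fx': 489.2985642350387, 'fy': 489.2985642350387, 'cx': 320.5228753096252, 'cy': 202.2394590984546, 'xyz': array([ 0.30148488, -0.00999714,  1.41207182]), 'orientation': array([ 0.07550726, -0.07107956, -0.66211826,  0.74218984])} {'fx': 397.1135125457308, 'fy': 397.1135125457308, 'cx': 326.29130194985197, 'cy': 198.17938293572627, 'xyz': array([0.01714418, 0.68426829, 0.59011536]), 'orientation': array([-0.17266161,  0.47823626,  0.80961776, -0.29325269])}
{'time': 0.1, 'qpos': array([-1.43703032e+00,  2.87107266e-01,  1.57802991e+00,  9.41734254e-06,
        1.27857992e+00, -1.50007196e-01]), 'dq': array([ 0.00039501, -0.0009695 , -0.00230877, -0.00058595, -0.00250171,
        0.0001423 ]), 'joint_efforts': array([ 1.08688793e-03, -4.07296729e+01, -2.93700314e+01, -1.24683374e-04,
        3.39765727e-03, -6.42882142e-06]), 'eef_pos': array([ 0.18893832, -0.6474473 ,  0.24906569]), 'tcp_rot': array([ 9.89950606e-01,  1.41409581e-01,  1.31332597e-05, -1.06215180e-03]), 'contact_force': array([0.25027996, 0.21368737, 0.87072775]), 'wrist_torque': array([ 0.01272492, -0.00790698,  0.03613619]), 'finger_force': 0.0, 'opening': 1.001657114584722}
```

View pics/t0.png

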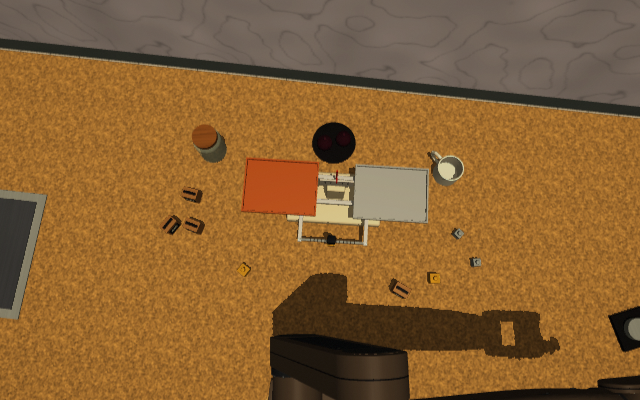

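View pics/s0.png

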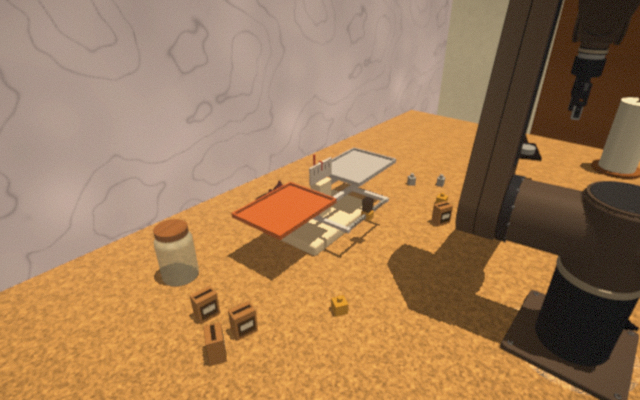

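Top view: packs near (191,194), (172,225), (193,226) and (400,289). Brass weights are at (244,269) and (434,278), steel weights at (458,233) and (476,261). The copper pan is centred on (281,186), the steel pan on (391,193), and the poise is at (331,239). The side view agrees; the arm may hide something near the bottom of the top view. Next I fit box models to the silhouettes.

```bash
cat >> h.py <<'E'
from scipy.optimize import minimize
def fit(mask,size,z0,cam='top',S=8):
    """fit upright box (size, underside z0) to silhouette: x,y,yaw,IoU"""
    m=mask.astype(np.uint8); ys,xs=np.nonzero(m)
    x0,y0,x1,y1=xs.min()-8,ys.min()-8,xs.max()+9,ys.max()+9
    x0,y0=max(x0,0),max(y0,0)
    big=cv2.resize(m[y0:y1,x0:x1],None,fx=S,fy=S,interpolation=cv2.INTER_NEAREST)
    sz=np.array(size)
    C=np.array([[i,j,k] for i in(-.5,.5) for j in(-.5,.5) for k in(0,1)])*sz
    def iou(p):
        P=R.from_euler('z',p[2]).apply(C)+[p[0],p[1],z0]
        px=np.array([proj(cam,q) for q in P])
        px=((px-[x0,y0]+0.5)*S*16).astype(np.int32)
        c=np.zeros_like(big); cv2.fillConvexPoly(c,cv2.convexHull(px),1,shift=4)
        return -(c&big).sum()/(c|big).sum()
    g=atz(cam,xs.mean(),ys.mean(),z0+sz[2]/2)
    best=None
    for a in np.arange(0,np.pi,np.pi/6):
        r=minimize(iou,[g[0],g[1],a],method='Nelder-Mead',options=dict(initial_simplex=np.array([[g[0],g[1],a],[g[0]+.01,g[1],a],[g[0],g[1]+.01,a],[g[0],g[1],a+.3]]),maxiter=80))
        if best is None or r.fun<best.fun: best=r
    return best.x,-best.fun
SZ=dict(pack=(.044,.030,.056),w100=(.028,.028,.034),w50=(.022,.022,.034))
E
cat > look.py <<'E'
from h import *
import sys
def find(names=('pack1_mid','w100a_mid','w50a_mid'),pmin=.3):
    for n in names:
        k=[k for k in SZ if n.startswith(k)][0]
        for d in ctrl.silhouettes(n,'top'):
            u,v=d['xy'][0]*640,d['xy'][1]*400
            if d['p']<pmin: print(n,'low',round(d['p'],2),round(u),round(v));continue
            x,i=fit(d['pixels'],SZ[k],0)
            print(n,round(d['p'],2),'px',round(u),round(v),'n',d['pixels'].sum(),'xy',x[:2].round(4),'yaw',round(np.degrees(x[2])%180,1),'iou',round(i,2))
if __name__=='__main__':
    snap('top'); find()
E
time python3 look.py
python3 - <<'E'
from h import *
im=snap('top')
h=cv2.cvtColor(im,cv2.COLOR_RGB2HSV)
for n in('pan_packs_floor','pan_weights_floor','poise_grip','balance','jar','cup','dishfig'):
    for d in ctrl.silhouettes(n,'top')[:2]:
        m=d['pixels'];ys,xs=np.nonzero(m);s=f"{n} p{d['p']:.2f} {d['xy'][0]*640:.0f},{d['xy'][1]*400:.0f} n{m.sum()}"
        if d['p']>.4 and n.startswith('pan'):
            x,i=fit(m,(.15,.2,.012),.115);s+=f' xy {x[:2].round(4)} yaw {np.degrees(x[2])%180:.1f} iou {i:.2f}'
        else:
            z={'poise_grip':.112,'balance':.05,'jar':.065,'cup':.03,'dishfig':.03}.get(n,.12)
            s+=f" {atz('top',d['xy'][0]*640,d['xy'][1]*400,z).round(3)}"
        print(s)
E
```

```text
h.py:32: RuntimeWarning: overflow encountered in scalar negative
  return -(c&big).sum()/(c|big).sum()
Traceback (most recent call last):
  File "look.py", line 12, in <module>
    snap('top'); find()
                 ~~~~^^
  File "look.py", line 9, in find
    x,i=fit(d['pixels'],SZ[k],0)
        ~~~^^^^^^^^^^^^^^^^^^^^^
  File "h.py", line 36, in fit
    r=minimize(iou,[g[0],g[1],a],method='Nelder-Mead',options=dict(initial_simplex=np.array([[g[0],g[1],a],[g[0]+.01,g[1],a],[g[0],g[1]+.01,a],[g[0],g[1],a+.3]]),maxiter=80))
  File "h.py", line 29, in iou
    px=np.array([proj(cam,q) for q in P])
                 ~~~~^^^^^^^
  File "h.py", line 11, in proj
    c=ctrl.get_calibration(cam)
ValueError: time passes only in moves, steps and waits

real	0m2.304s
user	0m1.458s
sys	0m0.208s
h.py:32: RuntimeWarning: overflow encountered in scalar negative
  return -(c&big).sum()/(c|big).sum()
Traceback (most recent call last):
  File "h.py", line 36, in fit
    r=minimize(iou,[g[0],g[1],a],method='Nelder-Mead',options=dict(initial_simplex=np.array([[g[0],g[1],a],[g[0]+.01,g[1],a],[g[0],g[1]+.01,a],[g[0],g[1],a+.3]]),maxiter=80))
  File "h.py", line 29, in iou
    px=np.array([proj(cam,q) for q in P])
                 ~~~~^^^^^^^
  File "h.py", line 11, in proj
    c=ctrl.get_calibration(cam)
ValueError: time passes only in moves, steps and waits
```

Next I cache the calibration, vectorise the projection and fix the sign overflow.

```bash
python3 - <<'E'
s=open('h.py').read()
s=s.replace("c=ctrl.get_calibration(cam)","c=CAL[cam]").replace("from plant import ctrl\n","from plant import ctrl\nCAL={n:ctrl.get_calibration(n) for n in('top','side')}\n")
s=s.replace("-(c&big).sum()/(c|big).sum()","-float((c&big).sum())/float((c|big).sum())")
s=s.replace("return c['cx']+c['fx']*q[0]/-q[2], c['cy']+c['fy']*-q[1]/-q[2]","q=q.T; return np.array([c['cx']-c['fx']*q[0]/q[2], c['cy']+c['fy']*q[1]/q[2]]).T")
s=s.replace("px=np.array([proj(cam,q) for q in P])","px=proj(cam,P)")
open('h.py','w').write(s)
E
time python3 look.py
cat > bal.py <<'E'
from h import *
im=snap('top')
for n in('pan_packs_floor','pan_weights_floor','poise_grip','jar','cup','dishfig'):
    for d in ctrl.silhouettes(n,'top')[:2]:
        m=d['pixels'];s=f"{n} p{d['p']:.2f} {d['xy'][0]*640:.0f},{d['xy'][1]*400:.0f} n{m.sum()}"
        if d['p']>.4 and n.startswith('pan'):
            x,i=fit(m,(.15,.2,.012),.115);s+=f' xy {x[:2].round(4)} yaw {np.degrees(x[2])%180:.1f} iou {i:.2f}'
        else:
            z={'poise_grip':.112,'balance':.05,'jar':.065,'cup':.03,'dishfig':.03}.get(n,.12)
            s+=f" {atz('top',d['xy'][0]*640,d['xy'][1]*400,z).round(3)}"
        print(s)
E
python3 bal.py; python3 -c "
from h import *
print(ctrl.get_state()['time'])"
```

```text
pack1_mid 0.74 px 167 225 n 262 xy [0.4789 0.4365] yaw 149.2 iou 0.91
pack1_mid low 0.29 433 277
w100a_mid 0.62 px 333 142 n 1296 xy [ 0.8084 -0.0301] yaw 41.3 iou 0.11
w100a_mid 0.61 px 281 189 n 3914 xy [0.6447 0.1599] yaw 72.8 iou 0.03
w100a_mid 0.46 px 241 268 n 71 xy [0.3763 0.2111] yaw 73.5 iou 0.58
w50a_mid 0.41 px 475 260 n 61 xy [ 0.4698 -0.4412] yaw 20.9 iou 0.65
w50a_mid low 0.21 434 277
pan_packs_floor p0.75 279,188 n4106 xy [0.6041 0.1273] yaw 2.2 iou 0.97
pan_weights_floor p0.94 390,194 n4179 xy [ 0.6194 -0.1716] yaw 2.6 iou 0.97
jar p0.58 212,144 n954 [0.719 0.345 0.065]
cup p0.72 446,171 n808 [ 0.726 -0.339  0.03 ]
dishfig p0.62 335,141 n1359 [ 0.78  -0.006  0.03 ]
0.85
real	0m1.498s
user	0m1.399s
sys	0m0.051s
```

Pans fit well: spacing 0.299 m, yaw about 2.9°. The networks miss small things, so I check a zoomed composite of the left and right groups.

Run:
```python
from h import *
im=snap('top')
a=im[175:290,150:260];b=im[215:305,380:490]
z=lambda c:cv2.resize(c,None,fx=3.6,fy=3.6,interpolation=cv2.INTER_CUBIC)
A,B=z(a),z(b);H=max(A.shape[0],B.shape[0])
p=lambda c:cv2.copyMakeBorder(c,0,H-c.shape[0],0,4,cv2.BORDER_CONSTANT)
cv2.imwrite('pics/z0.png',np.hstack([p(A),p(B)])[:,:,::-1])
```

```text
(no output)
```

View pics/z0.png

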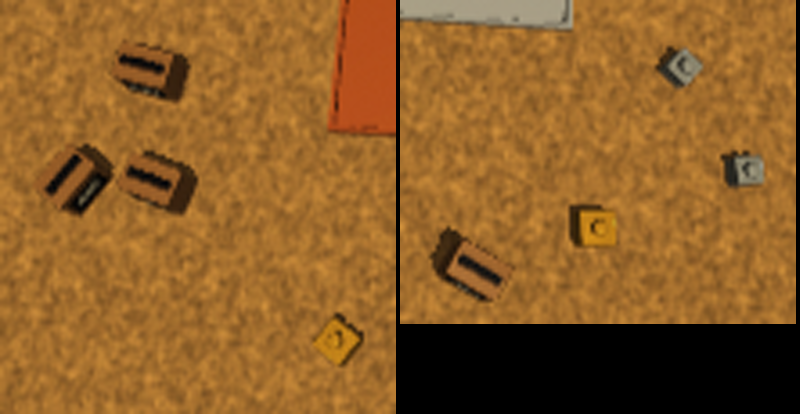

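The zoom shows stripes along the tops (long axes) of the three left packs at zoom (142,67), (63,172) and (149,180), and of the right pack at (79,272) in its panel. Brass tops are at (338,341) and right panel (198,228); steel tops at right panel (283,67) and (345,171).

```bash
cat > g.py <<'E'
from h import *
Bc=np.array([.6118,-.0222]); Byaw=np.arctan2(.0153,.2989)
def bal(bx,by): return Bc+R.from_euler('z',Byaw).as_matrix()[:2,:2]@[bx,by]
def yawY(q): v=R.from_quat(q).apply([0,1,0]); return np.degrees(np.arctan2(v[1],v[0]))
E
python3 - <<'E'
from g import *
f=lambda p,o:(o[0]+p[0]/3.6-.36,o[1]+p[1]/3.6-.36)
L,Rr=(150,175),(380,215)
for n,o,a,b in(('A',L,(119,63),(165,71)),('B',L,(47,190),(79,155)),('C',L,(127,173),(171,188)),('D',Rr,(57,260),(101,284))):
    p=[atz('top',*f(q,o),.056) for q in(a,b)];c=(p[0]+p[1])/2;d=p[1]-p[0]
    print(n,c[:2].round(4),'long',np.degrees(np.arctan2(d[1],d[0])).round(1),'grip',(np.degrees(np.arctan2(d[1],d[0]))+90).round(1),'len',np.linalg.norm(d).round(3),'r',np.hypot(*c[:2]).round(3))
for n,o,c,e in(('Wa',L,(338,341),((313,345),(338,318))),('Wb',Rr,(198,228),((180,247),(180,208))),('Sa',Rr,(283,67),((263,68),(283,47))),('Sb',Rr,(345,171),((328,154),(363,154)))):
    p=atz('top',*f(c,o),.028);q=[atz('top',*f(k,o),.028) for k in e];d=q[1]-q[0]
    print(n,p[:2].round(4),'edge',np.degrees(np.arctan2(d[1],d[0])).round(1)%90,np.linalg.norm(d).round(3),'r',np.hypot(*p[:2]).round(3))
s=ctrl.get_state();print('yawY',yawY(s['tcp_rot']),'q6',s['qpos'][5],s['qpos'][0])
for by in(-.056,0,.056):print([bal(bx,.15+by).round(3).tolist() for bx in(-.037,.037)],[bal(bx,-.15+by).round(3).tolist() for bx in(-.037,.037)])
print('poise',bal(-.135,0),proj('top',np.r_[bal(-.135,0),.125]),np.degrees(Byaw))
E
```

```text
A [0.5696 0.3886] long -93.5 grip -3.5 len 0.037 r 0.689
B [0.4794 0.4354] long -33.4 grip 56.6 len 0.036 r 0.648
C [0.4807 0.3679] long -102.2 grip -12.2 len 0.037 r 0.605
D [ 0.3676 -0.2328] long -112.2 grip -22.2 len 0.037 r 0.435
Wa [0.3761 0.2083] edge 54.6 0.028 r 0.43
Wb [ 0.4131 -0.3269] edge 3.9 0.03 r 0.527
Sa [ 0.5471 -0.3858] edge 51.5 0.024 r 0.669
Sb [ 0.4704 -0.4387] edge 6.5 0.028 r 0.643
yawY -73.74105123732681 q6 -0.14997310307532552 -1.4370066325046706
[[0.57, 0.07], [0.644, 0.074]] [[0.585, -0.23], [0.659, -0.226]]
[[0.567, 0.126], [0.641, 0.129]] [[0.583, -0.174], [0.656, -0.17]]
[[0.564, 0.182], [0.638, 0.185]] [[0.58, -0.118], [0.654, -0.114]]
poise [ 0.47697652 -0.0291013 ] [332.50845096 238.86540548] 2.93028099476017
```

apply_moves(
  series=[
    [0.223,0.519,-0.1125,0,0,1],
    [0.223,0.519,-0.1125,0,0,1],
    [0.223,0.519,-0.1125,0,0,1],
    [0.223,0.519,-0.1125,0,0,1],
    [0.223,0.519,-0.1125,0,0,1],
    [0.223,0.519,-0.1125,0,0,1],
    [0.223,0.519,-0.1125,0,0,1],
    [0.223,0.519,-0.1125,0,0,1],
    [0.223,0.519,-0.1125,0,0,1],
    [0.223,0.519,-0.1125,0,0,1],
    [0.223,0.519,-0.1125,0,0,1],
  ],
  jaw=0.8,
  squeeze=40,
)

```text
time: 2.28
eef_pos: [0.3674, -0.2341, 0.1608]
tcp_rot: [0.861, 0.509, 0.0, 0.001]
contact_force: [-0.2, -0.7, -0.8]
opening: 0.8
finger_force: 0.0
```

Run:
```python
from g import *
s=ctrl.get_state();print(s['time'],s['eef_pos'],yawY(s['tcp_rot']))
snap('top','t1.png')
```

```text
2.275 [ 0.36735529 -0.23405294  0.16084963] -28.833227857639425
```

View pics/t1.png

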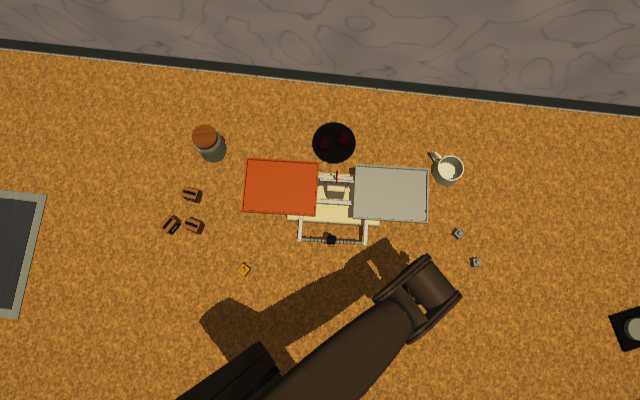

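No fifth pack: the area the arm hid before is clear, so there are four. Descending on the right-hand pack.

apply_moves(
  series=[
    [0,0,-0.05,0,0,0.147],
    [0,0,-0.1,0,0,0.147],
    [0,0,-0.155,0,0,0.147],
    [0,0,-0.155,0,0,0.147],
    [0,0,-0.155,0,0,0.147],
  ],
)

```text
time: 2.95
eef_pos: [0.3681, -0.234, 0.0377]
tcp_rot: [0.83, 0.558, 0.0, 0.001]
contact_force: [-0.5, 0.2, 0.6]
opening: 0.799
finger_force: 0.0
```

apply_moves(
  series=[
    [0,0,0,0,0,0],
    [0,0,0,0,0,0],
    [0,0,0,0,0,0],
    [0,0,0,0,0,0],
    [0,0,0,0,0,0],
    [0,0,0.05,0,0,0],
    [0,0,0.1,0,0,0],
    [0,0,0.17,0,0,0],
    [0,0,0.24,0,0,0],
    [0,0,0.3,0,0,0],
    [0,0,0.3,0,0,0],
  ],
  jaw=0,
)

```text
time: 4.32
eef_pos: [0.3689, -0.2342, 0.2815]
tcp_rot: [0.83, 0.558, 0.001, 0.005]
contact_force: [0.3, -0.1, -1.5]
opening: 0.349
finger_force: 39.5
```

apply_moves(
  series=[
    [0.3458,0.3835,0,0,0,0.558],
    [0.3458,0.3835,0,0,0,0.558],
    [0.3458,0.3835,0,0,0,0.558],
    [0.3458,0.3835,0,0,0,0.558],
    [0.3458,0.3835,0,0,0,0.558],
    [0.3458,0.3835,0,0,0,0.558],
    [0.3458,0.3835,0,0,0,0.558],
    [0.3458,0.3835,0,0,0,0.558],
    [0.3458,0.3835,0,0,0,0.558],
    [0.3458,0.3835,-0.06,0,0,0.558],
    [0.3458,0.3835,-0.11,0,0,0.558],
    [0.3458,0.3835,-0.13,0,0,0.558],
    [0.3458,0.3835,-0.15,0,0,0.558],
    [0.3458,0.3835,-0.165,0,0,0.558],
    [0.3458,0.3835,-0.18,0,0,0.558],
    [0.3458,0.3835,-0.18,0,0,0.558],
  ],
)

```text
time: 6.32
eef_pos: [0.6437, 0.0741, 0.1314]
tcp_rot: [0.688, 0.725, -0.0, -0.001]
contact_force: [-0.2, -1.4, 0.0]
opening: 0.346
finger_force: 39.7
```

Run:
```python
from g import *
s=ctrl.get_state();print(s['time'],s['eef_pos'],yawY(s['tcp_rot']),s['contact_force'],s['opening'])
im=snap('side');cv2.imwrite('pics/s1.png',cv2.resize(im[130:280,200:430],None,fx=3,fy=3)[:,:,::-1])
```

```text
6.325 [0.6436577  0.07410048 0.13142882] 2.98168492904181 [-0.17417746 -1.36580671  0.02679372] 0.3462847153334826
```

View pics/s1.png

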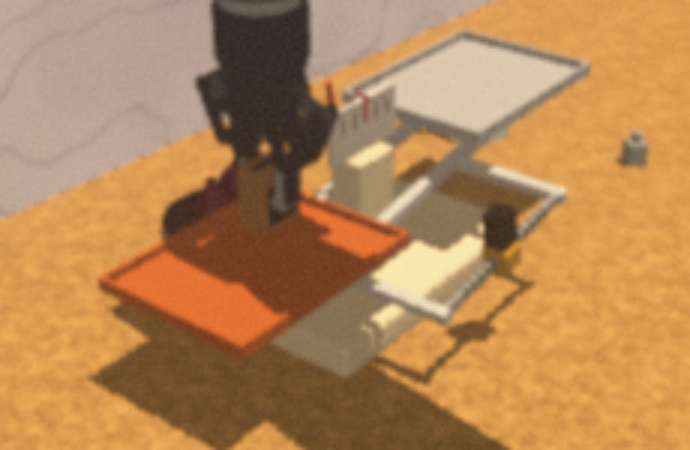

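Pan is pressed to its lower stop with the pack standing on it at crop (257,195). Release, then go to pack C.

apply_moves(
  series=[
    [0,0,0,0,0,0],
    [0,0,0,0,0,0],
    [0,0,0.05,0,0,0],
    [0,0,0.12,0,0,0],
    [-0.02,0.03,0.15,0,0,-0.1],
    [-0.2041,0.3674,0.15,0,0,-0.336],
    [-0.2041,0.3674,0.15,0,0,-0.336],
    [-0.2041,0.3674,0.15,0,0,-0.336],
    [-0.2041,0.3674,0.15,0,0,-0.336],
    [-0.2041,0.3674,0.15,0,0,-0.336],
    [-0.2041,0.3674,0.15,0,0,-0.336],
    [-0.2041,0.3674,0.08,0,0,-0.336],
    [-0.2041,0.3674,0.01,0,0,-0.336],
    [-0.2041,0.3674,-0.06,0,0,-0.336],
    [-0.2041,0.3674,-0.12,0,0,-0.336],
    [-0.2041,0.3674,-0.12,0,0,-0.336],
    [-0.2041,0.3674,-0.12,0,0,-0.336],
  ],
  jaw=0.65,
)

```text
time: 8.5
eef_pos: [0.4826, 0.3682, 0.0385]
tcp_rot: [0.778, 0.628, 0.002, 0.0]
contact_force: [-0.3, -0.3, 0.5]
opening: 0.648
finger_force: 0.0
```

apply_moves(
  series=[
    [0,0,0,0,0,0],
    [0,0,0,0,0,0],
    [0,0,0,0,0,0],
    [0,0,0,0,0,0],
    [0,0,0.05,0,0,0],
    [0,0,0.1,0,0,0],
    [0,0,0.17,0,0,0],
    [0,0,0.24,0,0,0],
    [0,0,0.3,0,0,0],
    [0,0,0.3,0,0,0],
  ],
  jaw=0,
)

```text
time: 9.75
eef_pos: [0.4828, 0.3692, 0.2835]
tcp_rot: [0.778, 0.629, 0.006, 0.001]
contact_force: [-0.3, 0.5, -0.2]
opening: 0.352
finger_force: 39.1
```

Run:
```python
from g import *
s=ctrl.get_state();print(s['time'],s['eef_pos'],yawY(s['tcp_rot']),s['contact_force'],s['opening'])
im=snap('side');a=im[130:280,200:430];b=im[270:390,150:380]
cv2.imwrite('pics/s2.png',cv2.resize(np.vstack([a,b]),None,fx=2.2,fy=2.2)[:,:,::-1])
```

```text
9.75 [0.48278417 0.36917354 0.28352071] -12.117363555457098 [-0.28691723  0.51747318 -0.24337904] 0.35214803562754665
```

View pics/s2.png

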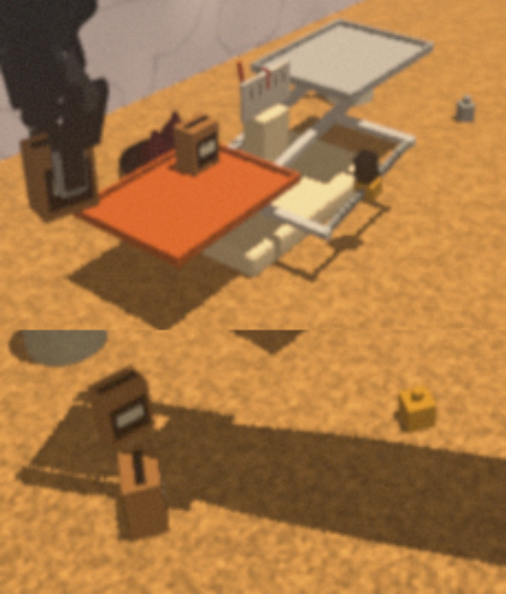

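First pack stands on the pan at (197,140); pack C is held at (60,180). Place C next to it, then fetch A.

apply_moves(
  series=[
    [0.2,-0.2986,0,0,0,0.336],
    [0.2,-0.2986,0,0,0,0.336],
    [0.2,-0.2986,0,0,0,0.336],
    [0.2,-0.2986,0,0,0,0.336],
    [0.2,-0.2986,0,0,0,0.336],
    [0.2,-0.2986,0,0,0,0.336],
    [0.2,-0.2986,0,0,0,0.336],
    [0.2,-0.2986,-0.06,0,0,0.336],
    [0.2,-0.2986,-0.12,0,0,0.336],
    [0.2,-0.2986,-0.15,0,0,0.336],
    [0.2,-0.2986,-0.165,0,0,0.336],
    [0.2,-0.2986,-0.18,0,0,0.336],
    [0.2,-0.2986,-0.18,0,0,0.336],
    [0.2,-0.2986,-0.18,0,0,0.336],
  ],
)

```text
time: 11.55
eef_pos: [0.6415, 0.1292, 0.1336]
tcp_rot: [0.688, 0.725, 0.001, 0.001]
contact_force: [0.0, -0.1, -0.1]
opening: 0.348
finger_force: 39.1
```

apply_moves(
  series=[
    [0,0,0,0,0,0],
    [0,0,0,0,0,0],
    [0,0,0.05,0,0,0],
    [0,0,0.12,0,0,0],
    [-0.01,0.03,0.15,0,0,-0.1],
    [-0.0893,0.3245,0.15,0,0,-0.142],
    [-0.0893,0.3245,0.15,0,0,-0.142],
    [-0.0893,0.3245,0.15,0,0,-0.142],
    [-0.0893,0.3245,0.15,0,0,-0.142],
    [-0.0893,0.3245,0.15,0,0,-0.142],
    [-0.0893,0.3245,0.08,0,0,-0.142],
    [-0.0893,0.3245,0.01,0,0,-0.142],
    [-0.0893,0.3245,-0.06,0,0,-0.142],
    [-0.0893,0.3245,-0.12,0,0,-0.142],
    [-0.0893,0.3245,-0.12,0,0,-0.142],
    [-0.0893,0.3245,-0.12,0,0,-0.142],
  ],
  jaw=0.65,
)

```text
time: 13.55
eef_pos: [0.5711, 0.3887, 0.0387]
tcp_rot: [0.728, 0.686, 0.002, 0.001]
contact_force: [0.9, -0.1, 0.8]
opening: 0.648
finger_force: 0.0
```

apply_moves(
  series=[
    [0,0,0,0,0,0],
    [0,0,0,0,0,0],
    [0,0,0,0,0,0],
    [0,0,0,0,0,0],
    [0,0,0.05,0,0,0],
    [0,0,0.1,0,0,0],
    [0,0,0.17,0,0,0],
    [0,0,0.24,0,0,0],
    [0,0,0.3,0,0,0],
    [0,0,0.3,0,0,0],
  ],
  jaw=0,
)

```text
time: 14.8
eef_pos: [0.5713, 0.3898, 0.2842]
tcp_rot: [0.728, 0.686, 0.006, 0.002]
contact_force: [1.2, 0.1, -0.5]
opening: 0.35
finger_force: 38.8
```

apply_moves(
  series=[
    [0,-0.3984,0,0,0,0.142],
    [0,-0.3984,0,0,0,0.142],
    [0,-0.3984,0,0,0,0.142],
    [0,-0.3984,0,0,0,0.142],
    [0,-0.3984,0,0,0,0.142],
    [0,-0.3984,0,0,0,0.142],
    [0,-0.3984,0,0,0,0.142],
    [0,-0.3984,0,0,0,0.142],
    [0,-0.3984,-0.06,0,0,0.142],
    [0,-0.3984,-0.12,0,0,0.142],
    [0,-0.3984,-0.15,0,0,0.142],
    [0,-0.3984,-0.165,0,0,0.142],
    [0,-0.3984,-0.18,0,0,0.142],
    [0,-0.3984,-0.18,0,0,0.142],
    [0,-0.3984,-0.18,0,0,0.142],
  ],
)

```text
time: 16.68
eef_pos: [0.5702, 0.07, 0.1335]
tcp_rot: [0.688, 0.725, 0.001, 0.001]
contact_force: [0.5, 0.4, -0.5]
opening: 0.347
finger_force: 38.8
```

apply_moves(
  series=[
    [0,0,0,0,0,0],
    [0,0,0,0,0,0],
    [0,0,0.05,0,0,0],
    [0,0,0.12,0,0,0],
    [-0.01,0.03,0.15,0,0,0],
    [-0.1133,0.4568,0.15,0,0,1],
    [-0.1133,0.4568,0.15,0,0,1],
    [-0.1133,0.4568,0.15,0,0,1],
    [-0.1133,0.4568,0.15,0,0,1],
    [-0.1133,0.4568,0.15,0,0,1],
    [-0.1133,0.4568,0.15,0,0,1],
    [-0.1133,0.4568,0.15,0,0,1],
    [-0.1133,0.4568,0.15,0,0,1],
  ],
  jaw=0.65,
)

```text
time: 18.3
eef_pos: [0.4788, 0.4349, 0.2523]
tcp_rot: [0.358, 0.934, -0.0, 0.0]
contact_force: [0.4, 0.5, 0.8]
opening: 0.646
finger_force: 0.0
```

apply_moves(
  series=[
    [0,0,0,0,0,0.193],
    [0,0,-0.07,0,0,0.193],
    [0,0,-0.14,0,0,0.193],
    [0,0,-0.21,0,0,0.193],
    [0,0,-0.27,0,0,0.193],
    [0,0,-0.27,0,0,0.193],
    [0,0,-0.27,0,0,0.193],
  ],
)

```text
time: 19.18
eef_pos: [0.4805, 0.4354, 0.0386]
tcp_rot: [0.287, 0.958, 0.001, 0.001]
contact_force: [-0.4, -0.1, 0.8]
opening: 0.654
finger_force: 0.0
```

apply_moves(
  series=[
    [0,0,0,0,0,0],
    [0,0,0,0,0,0],
    [0,0,0,0,0,0],
    [0,0,0,0,0,0],
    [0,0,0.05,0,0,0],
    [0,0,0.1,0,0,0],
    [0,0,0.17,0,0,0],
    [0,0,0.24,0,0,0],
    [0,0,0.3,0,0,0],
    [0,0,0.3,0,0,0],
  ],
  jaw=0,
)

```text
time: 20.42
eef_pos: [0.4805, 0.4369, 0.2839]
tcp_rot: [0.287, 0.958, 0.005, 0.004]
contact_force: [0.2, 0.7, 0.1]
opening: 0.349
finger_force: 40.1
```

Run:
```python
from g import *
s=ctrl.get_state();print(s['time'],s['eef_pos'],yawY(s['tcp_rot']),s['opening'])
snap('side','s3.png');
```

```text
20.425 [0.48052583 0.43689806 0.28391749] 56.69350376143326 0.34897724880821296
```

View pics/s3.png

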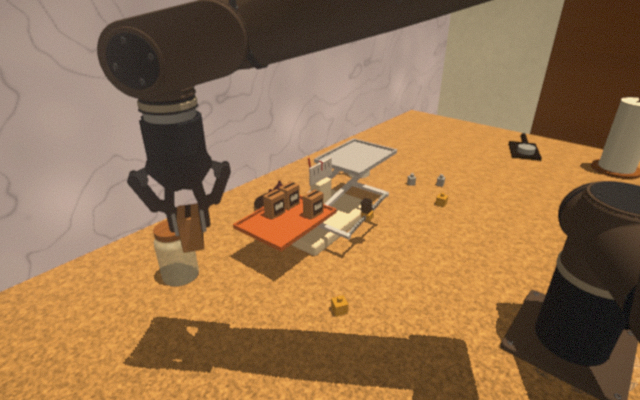

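Three packs stand on the copper pan, which is at its lower stop; the fourth is in the grip, and the weights and jar are untouched. Place it, then fetch the left brass weight.

apply_moves(
  series=[
    [0.1095,-0.3868,0,0,0,-1],
    [0.1095,-0.3868,0,0,0,-1],
    [0.1095,-0.3868,0,0,0,-1],
    [0.1095,-0.3868,0,0,0,-1],
    [0.1095,-0.3868,0,0,0,-1],
    [0.1095,-0.3868,0,0,0,-1],
    [0.1095,-0.3868,0,0,0,-1],
    [0.1095,-0.3868,0,0,0,-1],
  ],
)

```text
time: 21.48
eef_pos: [0.5656, 0.1273, 0.2754]
tcp_rot: [0.631, 0.776, -0.0, -0.001]
contact_force: [-0.3, 0.9, -0.6]
opening: 0.344
finger_force: 40.1
```

apply_moves(
  series=[
    [0,0,0,0,0,-0.193],
    [0,0,-0.06,0,0,-0.193],
    [0,0,-0.12,0,0,-0.193],
    [0,0,-0.15,0,0,-0.193],
    [0,0,-0.165,0,0,-0.193],
    [0,0,-0.18,0,0,-0.193],
    [0,0,-0.18,0,0,-0.193],
    [0,0,-0.18,0,0,-0.193],
  ],
)

```text
time: 22.48
eef_pos: [0.5671, 0.1261, 0.1335]
tcp_rot: [0.688, 0.725, 0.001, 0.001]
contact_force: [-0.3, -0.1, -0.0]
opening: 0.342
finger_force: 40.1
```

apply_moves(
  series=[
    [0,0,0,0,0,0],
    [0,0,0,0,0,0],
    [0,0,0.05,0,0,0],
    [0,0,0.12,0,0,0],
    [-0.01,0.01,0.15,0,0,-0.1],
    [-0.2386,0.103,0.15,0,0,-0.851],
    [-0.2386,0.103,0.15,0,0,-0.851],
    [-0.2386,0.103,0.15,0,0,-0.851],
    [-0.2386,0.103,0.15,0,0,-0.851],
    [-0.2386,0.103,0.15,0,0,-0.851],
    [-0.2386,0.103,0.08,0,0,-0.851],
    [-0.2386,0.103,0.01,0,0,-0.851],
    [-0.2386,0.103,-0.05,0,0,-0.851],
    [-0.2386,0.103,-0.05,0,0,-0.851],
  ],
  jaw=0.65,
)

```text
time: 24.22
eef_pos: [0.3731, 0.207, 0.0888]
tcp_rot: [0.888, 0.459, -0.005, -0.001]
contact_force: [0.1, 0.5, -0.8]
opening: 0.649
finger_force: 0.0
```

Run:
```python
from g import *
s=ctrl.get_state();print(s['time'],s['eef_pos'],yawY(s['tcp_rot']),s['opening'])
im=snap('side');a=im[130:280,200:480];b=im[240:340,200:480]
cv2.imwrite('pics/s4.png',cv2.resize(np.vstack([a,b]),None,fx=2.3,fy=2.3)[:,:,::-1])
```

```text
24.225 [0.37310303 0.20701594 0.08880641] -35.35381918309607 0.6489901625468367
```

View pics/s4.png

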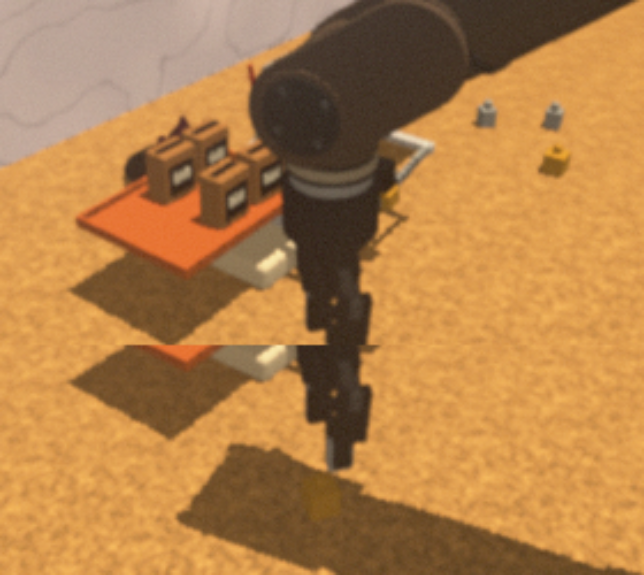

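All four packs stand on the pan and the brass weight is where it was, under the gripper.

apply_moves(
  series=[
    [0,0,-0.045,0,0,0],
    [0,0,-0.085,0,0,0],
    [0,0,-0.085,0,0,0],
    [0,0,-0.085,0,0,0],
  ],
)

```text
time: 24.78
eef_pos: [0.3779, 0.2089, 0.0269]
tcp_rot: [0.888, 0.459, 0.002, 0.001]
contact_force: [1.5, -0.1, 0.2]
opening: 0.649
finger_force: 0.0
```

apply_moves(
  series=[
    [0,0,0,0,0,0],
    [0,0,0,0,0,0],
    [0,0,0,0,0,0],
    [0,0,0,0,0,0],
    [0,0,0.05,0,0,0],
    [0,0,0.1,0,0,0],
    [0,0,0.17,0,0,0],
    [0,0,0.24,0,0,0],
    [0,0,0.3,0,0,0],
    [0,0,0.33,0,0,0],
    [0,0,0.33,0,0,0],
  ],
  jaw=0,
)

```text
time: 26.15
eef_pos: [0.3763, 0.2086, 0.2911]
tcp_rot: [0.888, 0.459, 0.003, 0.001]
contact_force: [-0.4, 0.0, -0.1]
opening: 0.321
finger_force: 39.5
```

apply_moves(
  series=[
    [0.3456,-0.43,0,0,0,0.851],
    [0.3456,-0.43,0,0,0,0.851],
    [0.3456,-0.43,0,0,0,0.851],
    [0.3456,-0.43,0,0,0,0.851],
    [0.3456,-0.43,0,0,0,0.851],
    [0.3456,-0.43,0,0,0,0.851],
    [0.3456,-0.43,0,0,0,0.851],
    [0.3456,-0.43,0,0,0,0.851],
    [0.3456,-0.43,0,0,0,0.851],
    [0.3456,-0.43,0,0,0,0.851],
    [0.3456,-0.43,-0.06,0,0,0.851],
    [0.3456,-0.43,-0.11,0,0,0.851],
    [0.3456,-0.43,-0.13,0,0,0.851],
    [0.3456,-0.43,-0.145,0,0,0.851],
    [0.3456,-0.43,-0.145,0,0,0.851],
    [0.3456,-0.43,-0.145,0,0,0.851],
  ],
)

```text
time: 28.15
eef_pos: [0.6528, -0.1358, 0.1746]
tcp_rot: [0.688, 0.725, 0.001, 0.001]
contact_force: [-0.6, 1.4, 2.2]
opening: 0.321
finger_force: 39.8
```

apply_moves(
  series=[
    [0,0,0,0,0,0],
    [0,0,0,0,0,0],
    [0,0,0.05,0,0,0],
    [0,0,0.12,0,0,0],
    [-0.05,-0.05,0.12,0,0,0],
    [-0.2994,-0.2395,0.1,0,0,0.022],
    [-0.2994,-0.2395,0.1,0,0,0.022],
    [-0.2994,-0.2395,0.1,0,0,0.022],
    [-0.2994,-0.2395,0.1,0,0,0.022],
    [-0.2994,-0.2395,0.1,0,0,0.022],
    [-0.2994,-0.2395,0.0,0,0,0.022],
    [-0.2994,-0.2395,-0.08,0,0,0.022],
    [-0.2994,-0.2395,-0.08,0,0,0.022],
  ],
  jaw=0.65,
)

```text
time: 29.78
eef_pos: [0.411, -0.3245, 0.1038]
tcp_rot: [0.682, 0.731, 0.001, -0.004]
contact_force: [0.5, 0.6, 0.2]
opening: 0.648
finger_force: 0.0
```

Run:
```python
from g import *
s=ctrl.get_state();print(s['time'],s['eef_pos'],yawY(s['tcp_rot']),s['opening'])
im=snap('side');cv2.imwrite('pics/s5.png',cv2.resize(im[120:270,220:500],None,fx=2.8,fy=2.8)[:,:,::-1])
print(proj('side',np.array([[.4131,-.3269,.014],[.5471,-.3858,.014],[.4704,-.4387,.014]])))
```

```text
29.775 [ 0.41101577 -0.32450391  0.10382618] 4.010904219924352 0.648172224725322
[[441.45024292 200.57430493]
 [411.24400011 180.94772801]
 [440.33830272 182.12892007]]
```

View pics/s5.png

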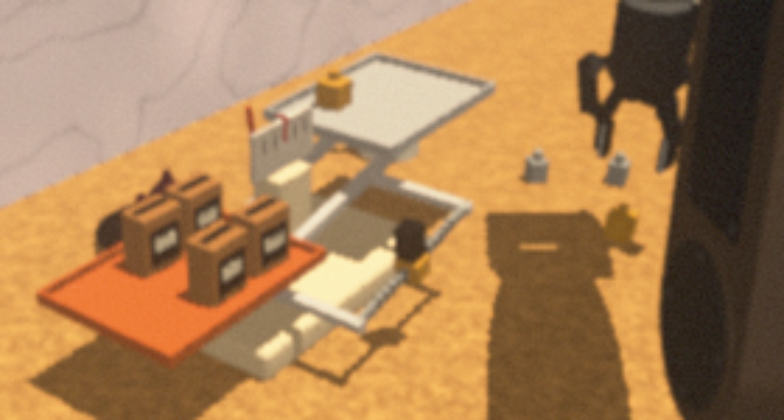

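Brass weight is on the steel pan at (334,90); the other weights are where they were. Take the second brass.

apply_moves(
  series=[
    [0,0,-0.06,0,0,0],
    [0,0,-0.105,0,0,0],
    [0,0,-0.105,0,0,0],
    [0,0,-0.105,0,0,0],
  ],
)

```text
time: 30.32
eef_pos: [0.4138, -0.3282, 0.0263]
tcp_rot: [0.682, 0.731, -0.0, 0.002]
contact_force: [0.4, 0.4, 0.3]
opening: 0.655
finger_force: 0.0
```

apply_moves(
  series=[
    [0,0,0,0,0,0],
    [0,0,0,0,0,0],
    [0,0,0,0,0,0],
    [0,0,0,0,0,0],
    [0,0,0.05,0,0,0],
    [0,0,0.1,0,0,0],
    [0,0,0.17,0,0,0],
    [0,0,0.24,0,0,0],
    [0,0,0.3,0,0,0],
    [0,0,0.3,0,0,0],
  ],
  jaw=0,
)

```text
time: 31.58
eef_pos: [0.4139, -0.329, 0.2703]
tcp_rot: [0.682, 0.731, -0.001, 0.006]
contact_force: [0.7, 0.5, -1.7]
opening: 0.32
finger_force: 39.5
```

apply_moves(
  series=[
    [0.3039,0.1521,0,0,0,-0.022],
    [0.3039,0.1521,0,0,0,-0.022],
    [0.3039,0.1521,0,0,0,-0.022],
    [0.3039,0.1521,0,0,0,-0.022],
    [0.3039,0.1521,0,0,0,-0.022],
    [0.3039,0.1521,0,0,0,-0.022],
    [0.3039,0.1521,0,0,0,-0.022],
    [0.3039,0.1521,-0.06,0,0,-0.022],
    [0.3039,0.1521,-0.1,0,0,-0.022],
    [0.3039,0.1521,-0.115,0,0,-0.022],
    [0.3039,0.1521,-0.125,0,0,-0.022],
    [0.3039,0.1521,-0.135,0,0,-0.022],
    [0.3039,0.1521,-0.135,0,0,-0.022],
  ],
)

```text
time: 33.2
eef_pos: [0.6557, -0.2059, 0.1568]
tcp_rot: [0.688, 0.725, 0.0, 0.001]
contact_force: [-0.2, 0.9, -0.2]
opening: 0.318
finger_force: 39.8
```

apply_moves(
  series=[
    [0,0,0,0,0,0],
    [0,0,0,0,0,0],
    [0,0,0.03,0,0,0],
    [0,0,0.1,0,0,0],
    [-0.03,-0.05,0.15,0,0,0],
    [-0.18,-0.28,0.12,0,0,-0.92],
    [-0.18,-0.28,0.12,0,0,-0.92],
    [-0.18,-0.28,0.12,0,0,-0.92],
    [-0.18,-0.28,0.12,0,0,-0.92],
    [-0.18,-0.28,0.12,0,0,-0.92],
    [-0.18,-0.28,0.12,0,0,-0.92],
    [-0.18,-0.28,0.12,0,0,-0.92],
    [-0.18,-0.28,0.12,0,0,-0.92],
    [-0.18,-0.28,0.12,0,0,-0.92],
    [-0.18,-0.28,0.12,0,0,-0.92],
    [-0.18,-0.28,0.12,0,0,-0.92],
    [-0.18,-0.28,0.12,0,0,-0.92],
    [-0.18,-0.28,0.12,0,0,-0.92],
    [-0.18,-0.28,0.12,0,0,-0.92],
    [-0.18,-0.28,0.12,0,0,-0.92],
  ],
  jaw=0.65,
)

```text
time: 35.7
eef_pos: [0.5115, -0.4296, 0.2523]
tcp_rot: [0.9, 0.435, 0.0, -0.0]
contact_force: [-0.2, -0.6, 0.2]
opening: 0.645
finger_force: 0.0
```

```bash
cat > tilt.py <<'E'
from g import *
# project pan-rim centres / pointer tip for a tilt b, balance frame
def world(b,p): 
    xy=bal(p[0],p[1]); return np.r_[xy,p[2]]
def tip(b): return world(b,(.0,-.116*np.sin(b),.08+.116*np.cos(b)))
if __name__=='__main__':
    s=ctrl.get_state();print(s['time'],s['eef_pos'],yawY(s['tcp_rot']))
    im=snap('side','s6f.png');cv2.imwrite('pics/s6.png',cv2.resize(im[120:270,220:450],None,fx=3.4,fy=3.4)[:,:,::-1])
    t=snap('top','t6f.png')
    for b in(-.1,0,.1,.2):print(b,proj('side',tip(b)).round(1),proj('top',tip(b)).round(1))
    # red pointer pixels in both pictures near the dial
    for n,i,(r0,r1,c0,c1) in(('side',im,(140,185,300,345)),('top',t,(160,205,315,355))):
        c=i[r0:r1,c0:c1].astype(int);m=(c[...,0]>110)&(c[...,1]<75)&(c[...,2]<75)
        k,l,st,ce=cv2.connectedComponentsWithStats(m.astype(np.uint8))
        print(n,[(a[:4]+[c0,r0,0,0]).tolist()+[int(a[4])] for a in st[1:]])
E
python3 tilt.py
```

```text
35.7 [ 0.51147619 -0.4296049   0.25233909] -38.41773255169695
-0.1 [321.4 159.8] [331.8 182.7]
0 [324.2 158.1] [336.3 182.9]
0.1 [327.  156.9] [340.8 183.2]
0.2 [329.7 156.1] [345.3 183.7]
side []
top [[321, 160, 1, 1, 1], [328, 163, 1, 1, 1], [315, 164, 3, 8, 10], [332, 170, 2, 3, 4], [334, 173, 1, 1, 1], [316, 174, 1, 1, 1], [336, 179, 2, 4, 5], [316, 180, 1, 3, 3], [316, 185, 1, 1, 1], [315, 188, 1, 1, 1], [315, 195, 2, 3, 4]]
```

View pics/s6.png

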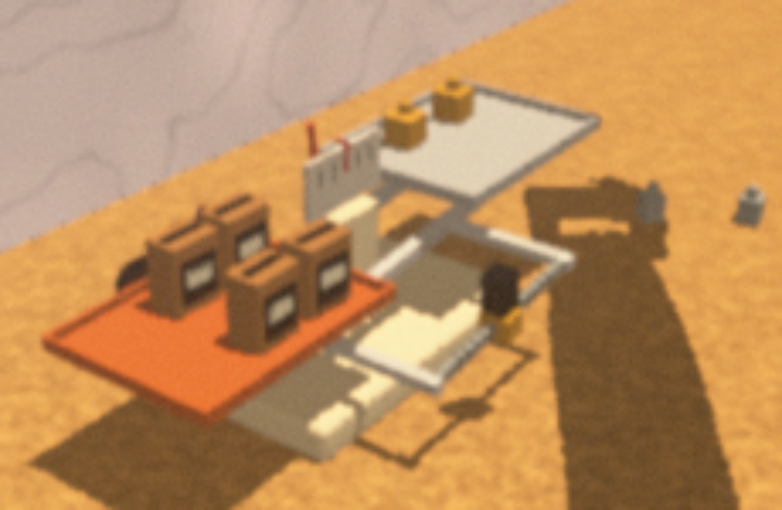

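Two brass weights are on the steel pan, with the copper pan still somewhat low. To read the tilt I interpolate the copper pan's front edge between picture s0 (level) and s3 (stop, 0.2 rad).

```bash
cat > tilt.py <<'E'
from g import *
def edge(im):
    """sub-pixel row of the lower-left rim of the copper pan, averaged (side camera)"""
    c=im.astype(int); w=np.clip((c[...,0]-c[...,1]*1.0-c[...,2]*0.3-20)/60.,0,1) # orange-red strength
    h=cv2.cvtColor(im,cv2.COLOR_RGB2HSV); m=((h[...,0]<10)|(h[...,0]>172))&(h[...,1]>170)
    return np.array([np.nonzero(m[190:260,k])[0].max()+190 for k in range(242,274)],float)
def spec(im):
    """steel pan: likewise upper edge"""
    h=cv2.cvtColor(im,cv2.COLOR_RGB2HSV);m=(h[...,1]<60)&(h[...,2]>120)
    return m
rd=lambda f:cv2.imread('pics/'+f)[:,:,::-1].copy()
E0,E2=edge(rd('s0.png')),edge(rd('s3.png'))
def tilt(im): 
    e=edge(im); d=(e-E0); return .2*np.median(d)/np.median(E2-E0), .2*d.mean()/(E2-E0).mean()
if __name__=='__main__':
    import sys
    s=ctrl.get_state();print(s['time'],s['eef_pos'].round(4),round(yawY(s['tcp_rot']),1))
    print('span',(E2-E0).mean().round(2),(E2-E0).std().round(2))
    if len(sys.argv)>1: print(tilt(rd(sys.argv[1])))
    else:
        for _ in range(3): print(tilt(snap('side')))
E
python3 tilt.py s6f.png; python3 tilt.py
```

```text
Traceback (most recent call last):
  File "tilt.py", line 12, in <module>
    E0,E2=edge(rd('s0.png')),edge(rd('s3.png'))
          ~~~~^^^^^^^^^^^^^^
  File "tilt.py", line 6, in edge
    return np.array([np.nonzero(m[190:260,k])[0].max()+190 for k in range(242,274)],float)
                     ~~~~~~~~~~~~~~~~~~~~~~~~~~~~~~~^^
ValueError: zero-size array to reduction operation maximum which has no identity
Traceback (most recent call last):
  File "tilt.py", line 12, in <module>
    E0,E2=edge(rd('s0.png')),edge(rd('s3.png'))
          ~~~~^^^^^^^^^^^^^^
  File "tilt.py", line 6, in edge
    return np.array([np.nonzero(m[190:260,k])[0].max()+190 for k in range(242,274)],float)
                     ~~~~~~~~~~~~~~~~~~~~~~~~~~~~~~~^^
ValueError: zero-size array to reduction operation maximum which has no identity
```

```bash
python3 - <<'E'
s=open('tilt.py').read()
a=s.index('def edge');b=s.index('rd=')
s=s[:a]+'''def edge(im):
    """sub-pixel row where the copper pan's front rim gives way to the counter (side camera)"""
    c=cv2.GaussianBlur(im,(3,3),0).astype(float); w=c[...,1]/(c[...,0]+1)   # green share: pan low, counter high
    out=[]
    for k in range(244,274):
        p=w[200:262,k]; i=np.nonzero(p<.47)[0]
        if len(i)==0: out.append(np.nan);continue
        i=i.max()
        out.append(200+i+((.47-p[i])/(p[i+1]-p[i]) if i+1<len(p) else 0))
    return np.array(out)
'''+s[b:]
s=s.replace("np.median(d)/np.median(E2-E0), .2*d.mean()/(E2-E0).mean()","np.nanmedian(d)/np.nanmedian(E2-E0), .2*np.nanmean(d)/np.nanmean(E2-E0)")
open('tilt.py','w').write(s)
E
python3 - <<'E'
import cv2,numpy as np
for f in('s0','s3','s6f'):
    im=cv2.imread(f'pics/{f}.png')[:,:,::-1];print(f,[tuple(map(int,im[r,258])) for r in range(212,246,2)])
E
python3 tilt.py s6f.png; python3 tilt.py;python3 -c "
from tilt import *
print(E0.round(1),E2.round(1))"
```

```text
s0 [(227, 117, 59), (228, 115, 58), (227, 114, 53), (226, 112, 51), (227, 115, 53), (227, 113, 53), (221, 108, 47), (140, 73, 34), (125, 67, 34), (189, 128, 67), (212, 146, 74), (223, 155, 80), (178, 122, 64), (112, 76, 41), (115, 78, 47), (118, 84, 47), (110, 76, 39)]
s3 [(150, 78, 42), (220, 109, 49), (225, 110, 52), (225, 112, 52), (224, 108, 47), (226, 112, 50), (225, 113, 51), (224, 112, 46), (224, 112, 47), (225, 109, 48), (224, 109, 45), (225, 111, 54), (188, 93, 43), (117, 61, 26), (116, 68, 37), (111, 74, 32), (113, 79, 42)]
s6f [(237, 120, 54), (236, 122, 58), (236, 121, 56), (236, 118, 54), (236, 118, 54), (237, 123, 56), (237, 121, 59), (237, 123, 62), (236, 120, 54), (227, 113, 56), (139, 76, 42), (150, 86, 47), (197, 135, 70), (127, 89, 50), (122, 86, 48), (126, 88, 51), (121, 83, 44)]
35.8 [ 0.5115 -0.4296  0.2523] -38.4
span nan nan
(np.float64(nan), np.float64(nan))
35.8 [ 0.5115 -0.4296  0.2523] -38.4
span nan nan
(np.float64(nan), np.float64(nan))
(np.float64(nan), np.float64(nan))
(np.float64(nan), np.float64(nan))
[nan nan nan nan nan nan nan nan nan nan nan nan nan nan nan nan nan nan
 nan nan nan nan nan nan nan nan nan nan nan nan] [nan nan nan nan nan nan nan nan nan nan nan nan nan nan nan nan nan nan
 nan nan nan nan nan nan nan nan nan nan nan nan]tilt.py:15: RuntimeWarning: All-NaN slice encountered
  e=edge(im); d=(e-E0); return .2*np.nanmedian(d)/np.nanmedian(E2-E0), .2*np.nanmean(d)/np.nanmean(E2-E0)
tilt.py:15: RuntimeWarning: Mean of empty slice
  e=edge(im); d=(e-E0); return .2*np.nanmedian(d)/np.nanmedian(E2-E0), .2*np.nanmean(d)/np.nanmean(E2-E0)
tilt.py:15: RuntimeWarning: All-NaN slice encountered
  e=edge(im); d=(e-E0); return .2*np.nanmedian(d)/np.nanmedian(E2-E0), .2*np.nanmean(d)/np.nanmean(E2-E0)
tilt.py:15: RuntimeWarning: Mean of empty slice
  e=edge(im); d=(e-E0); return .2*np.nanmedian(d)/np.nanmedian(E2-E0), .2*np.nanmean(d)/np.nanmean(E2-E0)
```

```bash
python3 - <<'E'
s=open('tilt.py').read()
a=s.index("    c=cv2.G");b=s.index("    return np.array(out)")
s=s[:a]+'''    c=cv2.GaussianBlur(im,(3,3),0).astype(float)[...,0]; out=[]
    for k in range(246,272):
        r0=218 if k>256 else 214
        p=c[r0:255,k]; t=.78*p[0]; i=np.nonzero(p<t)[0][0]
        out.append(r0+i-1+(p[i-1]-t)/(p[i-1]-p[i]))
'''+s[b:]
open('tilt.py','w').write(s)
E
python3 tilt.py s6f.png; python3 tilt.py;python3 -c "
from tilt import *
print(E0.round(1),E2.round(1),edge(rd('s6f.png')).round(1))"
```

```text
Traceback (most recent call last):
  File "tilt.py", line 11, in <module>
    E0,E2=edge(rd('s0.png')),edge(rd('s3.png'))
                             ~~~~^^^^^^^^^^^^^^
  File "tilt.py", line 7, in edge
    p=c[r0:255,k]; t=.78*p[0]; i=np.nonzero(p<t)[0][0]
                                 ~~~~~~~~~~~~~~~~~~^^^
IndexError: index 0 is out of bounds for axis 0 with size 0
Traceback (most recent call last):
  File "tilt.py", line 11, in <module>
    E0,E2=edge(rd('s0.png')),edge(rd('s3.png'))
                             ~~~~^^^^^^^^^^^^^^
  File "tilt.py", line 7, in edge
    p=c[r0:255,k]; t=.78*p[0]; i=np.nonzero(p<t)[0][0]
                                 ~~~~~~~~~~~~~~~~~~^^^
IndexError: index 0 is out of bounds for axis 0 with size 0
Traceback (most recent call last):
  File "tilt.py", line 11, in <module>
    E0,E2=edge(rd('s0.png')),edge(rd('s3.png'))
                             ~~~~^^^^^^^^^^^^^^
  File "tilt.py", line 7, in edge
    p=c[r0:255,k]; t=.78*p[0]; i=np.nonzero(p<t)[0][0]
                                 ~~~~~~~~~~~~~~~~~~^^^
IndexError: index 0 is out of bounds for axis 0 with size 0
```

```bash
python3 - <<'E'
s=open('tilt.py').read()
a=s.index("    c=cv2.G");b=s.index("    return np.array(out)")
s=s[:a]+'''    c=cv2.GaussianBlur(im,(3,3),0).astype(float); out=[]
    for k in range(246,272):
        p=c[205:256,k,0]; q=c[205:256,k,1]/p
        i=np.nonzero((p>180)&(q<.57))[0]
        i=i.max() if len(i) else 0
        out.append(205+i+(p[i]-180)/max(p[i]-p[i+1],1) if i else np.nan)
'''+s[b:]
s=s.replace("(E2-E0).mean().round(2),(E2-E0).std().round(2)","np.nanmean(E2-E0),np.nanstd(E2-E0)")
open('tilt.py','w').write(s)
E
python3 tilt.py s6f.png; python3 tilt.py;python3 -c "
from tilt import *
print(E0.round(1),E2.round(1),edge(rd('s6f.png')).round(1))"
```

```text
35.95 [ 0.5115 -0.4296  0.2523] -38.4
span 10.742210423845858 0.22886390162757872
(np.float64(0.10867422443261968), np.float64(0.10956536592619004))
35.95 [ 0.5115 -0.4296  0.2523] -38.4
span 10.742210423845858 0.22886390162757872
(np.float64(0.10852365760017293), np.float64(0.10956001425805062))
(np.float64(0.1086697114028538), np.float64(0.10961291344180676))
(np.float64(0.10892034823987472), np.float64(0.10972024628950316))
[219.6 220.1 220.6 221.1 221.6 222.1 222.6 223.  223.4 223.9 224.4 224.7
 225.2 225.6 226.1 226.6 227.1 227.6 228.1 228.6 229.1 229.6 230.  230.4
 230.8 231.3] [230.  230.5 231.  231.5 232.  232.5 233.1 233.6 234.1 234.5 235.1 235.5
 236.1 236.6 237.1 237.5 238.  238.5 239.1 239.5 240.  240.4 240.8 241.3
 241.8 242.3] [225.5 226.  226.5 226.9 227.4 227.9 228.4 228.8 229.2 229.7 230.2 230.6
 231.  231.5 232.  232.5 232.9 233.4 233.9 234.4 234.9 235.5 235.9 236.5
 236.9 237.4]
```

Tilt reads 0.109 rad steadily, about 27 g too much on the copper side. That is within the poise's range at about -53 mm, so no further weight is needed. Moving to the poise.

apply_moves(
  series=[
    [-0.044,0.5015,0,0,0,-1],
    [-0.044,0.5015,0,0,0,-1],
    [-0.044,0.5015,0,0,0,-1],
    [-0.044,0.5015,0,0,0,-1],
    [-0.044,0.5015,0,0,0,-1],
    [-0.044,0.5015,0,0,0,-1],
    [-0.044,0.5015,0,0,0,-1],
    [-0.044,0.5015,0,0,0,-1],
    [-0.044,0.5015,0,0,0,-1],
    [-0.044,0.5015,0,0,0,-1],
    [-0.044,0.5015,0,0,0,-1],
  ],
  jaw=0.65,
)

```text
time: 37.48
eef_pos: [0.4764, -0.0294, 0.2522]
tcp_rot: [0.998, 0.057, -0.0, 0.0]
contact_force: [0.7, 0.8, 0.4]
opening: 0.651
finger_force: 0.0
```

apply_moves(
  series=[
    [0,0,0,0,0,-0.08],
    [0,0,-0.06,0,0,-0.08],
    [0,0,-0.12,0,0,-0.08],
    [0,0,-0.15,0,0,-0.08],
    [0,0,-0.168,0,0,-0.08],
    [0,0,-0.168,0,0,-0.08],
    [0,0,-0.168,0,0,-0.08],
  ],
)

```text
time: 38.35
eef_pos: [0.4774, -0.0288, 0.1193]
tcp_rot: [1.0, 0.026, 0.001, 0.0]
contact_force: [0.3, 0.5, 0.9]
opening: 0.65
finger_force: 0.0
```

Run:
```python
from g import *
s=ctrl.get_state();print(s['time'],s['eef_pos'],yawY(s['tcp_rot']),s['contact_force'])
im=snap('side');cv2.imwrite('pics/s7.png',cv2.resize(im[120:270,220:450],None,fx=3,fy=3)[:,:,::-1])
```

```text
38.35 [ 0.47736214 -0.0288123   0.11926213] -87.02615128267782 [0.31384738 0.50052694 0.93520737]
```

View pics/s7.png

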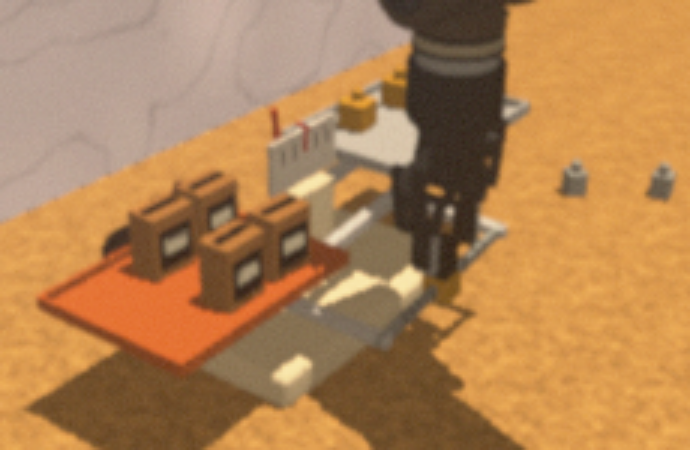

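The fingers straddle the black block at crop (440,250). Close lightly and slide it to about -50 mm.

apply_moves(
  series=[
    [0,0,0,0,0,0],
    [0,0,0,0,0,0],
    [0,0,0,0,0,0],
    [0,0,0,0,0,0],
    [0.0005,-0.01,0,0,0,0],
    [0.001,-0.02,0,0,0,0],
    [0.0015,-0.03,0,0,0,0],
    [0.002,-0.04,0,0,0,0],
    [0.0025,-0.05,0,0,0,0],
    [0.003,-0.06,0,0,0,0],
    [0.0033,-0.0637,0,0,0,0],
    [0.0033,-0.0637,0,0,0,0],
    [0.0033,-0.0637,0,0,0,0],
  ],
  jaw=0,
  squeeze=20,
)

```text
time: 40.02
eef_pos: [0.4793, -0.0796, 0.1182]
tcp_rot: [1.0, 0.026, 0.0, 0.0]
contact_force: [1.9, -0.6, 4.7]
opening: 0.249
finger_force: 19.6
```

apply_moves(
  series=[
    [0,0,0,0,0,0],
    [0,0,0,0,0,0],
    [0,0,0,0,0,0],
    [0,0,0.03,0,0,0],
    [0,0,0.1,0,0,0],
    [0,0,0.1,0,0,0],
    [0,0,0.1,0,0,0],
    [0,0,0.1,0,0,0],
    [0,0,0.1,0,0,0],
    [0,0,0.1,0,0,0],
    [0,0,0.1,0,0,0],
    [0,0,0.1,0,0,0],
    [0,0,0.1,0,0,0],
    [0,0,0.1,0,0,0],
    [0,0,0.1,0,0,0],
    [0,0,0.1,0,0,0],
    [0,0,0.1,0,0,0],
    [0,0,0.1,0,0,0],
    [0,0,0.1,0,0,0],
    [0,0,0.1,0,0,0],
  ],
  jaw=0.55,
)

```text
time: 42.52
eef_pos: [0.4789, -0.0793, 0.1979]
tcp_rot: [1.0, 0.026, -0.0, -0.0]
contact_force: [-0.0, -0.4, -0.5]
opening: 0.554
finger_force: 0.0
```

```bash
python3 tilt.py; python3 -c "
from tilt import *
snap('side','s8f.png')
im=rd('s8f.png');cv2.imwrite('pics/s8.png',cv2.resize(im[120:270,220:450],None,fx=3,fy=3)[:,:,::-1])"
```

```text
42.525 [ 0.4789 -0.0793  0.1979] -87.0
span 10.742210423845858 0.22886390162757872
(np.float64(-0.010179419239712306), np.float64(-0.01053140722454476))
(np.float64(-0.010536905856270111), np.float64(-0.010689020431383289))
(np.float64(-0.010023252041312953), np.float64(-0.010584193837957135))
```

View pics/s8.png

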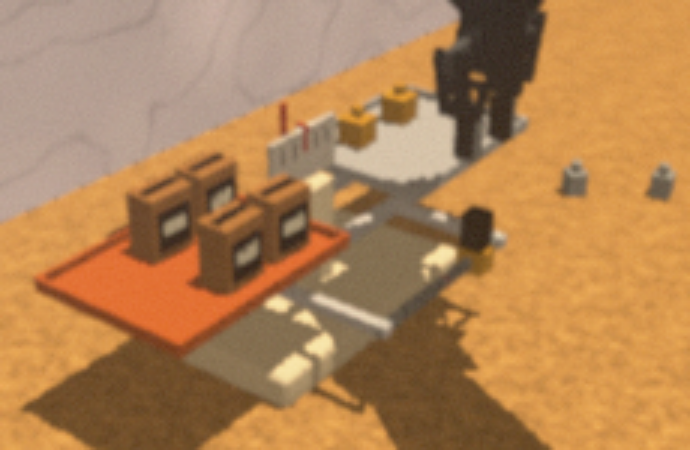

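Tilt now reads about -0.010 relative to picture s0. Before correcting, I check with the camera model whether s0 was truly level, because the poise may not have started at 0.

Run:
```python
from tilt import *
def model(b,dz=0):
    pts=np.array([np.r_[bal(bx,.15*np.cos(b)+.1),.127-.15*np.sin(b)+dz] for bx in(-.075,.075)])
    p=proj('side',pts); return np.interp(np.arange(246,272),*zip(*sorted(map(tuple,p))))
print('model span .2:',(model(.2)-model(0)).mean(),' measured',np.nanmean(E2-E0))
for n,e in(('s0',E0),('s3',E2),('s8',edge(rd('s8f.png'))),('s6',edge(rd('s6f.png')))):
    B=np.linspace(-.3,.3,601); r=np.array([(model(b)-model(.2)).mean() for b in B])
    print(n,'abs offset vs model0',np.nanmean(e-model(0)).round(2),'tilt rel. to stop',np.interp(np.nanmean(e-E2),r,B).round(4))
# poise in the first top picture
im=rd('t0.png');c=im[225:252,318:345].astype(int).sum(2);m=(c<130).astype(np.uint8)
k,l,st,ce=cv2.connectedComponentsWithStats(m)
for a,q in zip(st[1:],ce[1:]):
    if a[4]>20:
        u,v=q+[318,225];print('poise blob',a.tolist(),u,v,'at z.125',atz('top',u,v,.125)[:2],'pred',bal(-.135,0))
```

```text
model span .2: 9.889382896506588  measured 10.742210423845858
s0 abs offset vs model0 -0.54 tilt rel. to stop -0.015
s3 abs offset vs model0 10.2 tilt rel. to stop 0.2
s8 abs offset vs model0 -1.11 tilt rel. to stop -0.0249
s6 abs offset vs model0 5.35 tilt rel. to stop 0.0946
poise blob [5, 7, 14, 12, 86] 330.30232558139534 238.3953488372093 at z.125 [ 0.47755628 -0.02316272] pred [ 0.47697652 -0.0291013 ]
```

The two references disagree by about 0.015 rad. I compare pointer and centre mark directly, in one composite of dial crops: top view and side view, for start, tilted and now.

Run:
```python
from tilt import *
cv2.imwrite('pics/t8f.png',snap('top')[:,:,::-1])
z=lambda c,f:cv2.resize(c,None,fx=f,fy=f,interpolation=cv2.INTER_CUBIC)
top=np.hstack([z(rd(f)[163:195,322:350],9) for f in('t0.png','t6f.png','t8f.png')])
sd=np.hstack([z(rd(f)[148:180,304:340],7) for f in('s0.png','s6f.png','s8f.png')])
print(top.shape,sd.shape)
cv2.imwrite('pics/d8.png',np.vstack([top,sd[:,:top.shape[1]]])[:,:,::-1])
p=lambda b,x=0.0:[proj('top',np.r_[bal(x,y),h]).round(2) for y,h in((.116*np.sin(b),.196),(0,.183))]
for x in(-.02,0,.02):print(x,p(0,x),p(.1,x))
```

```text
(288, 756, 3) (224, 756, 3)
-0.02 [array([335.9 , 190.49]), array([335.72, 191.65])] [array([331.37, 190.21]), array([335.72, 191.65])]
0 [array([336.34, 182.91]), array([336.15, 184.14])] [array([331.82, 182.63]), array([336.15, 184.14])]
0.02 [array([336.77, 175.37]), array([336.58, 176.67])] [array([332.27, 175.09]), array([336.58, 176.67])]
```

View pics/d8.png

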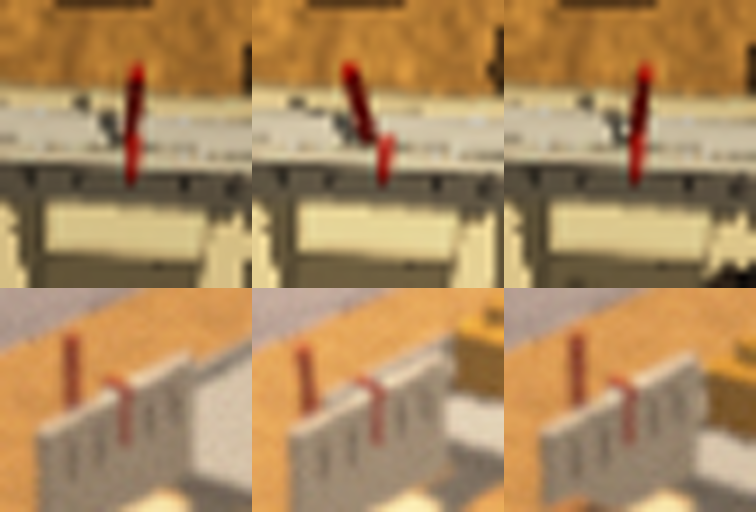

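Top crops: at start the pointer tip (137,72) lines up nearly with the tick (131,180); now the tip is about 4 zoom px (0.44 px) to the right, so slightly negative. I quantify with red centroids.

```bash
cat > ptr.py <<'E'
from tilt import *
Ri=R.from_euler('z',-Byaw).as_matrix()[:2,:2]
def cent(im,r):
    c=im[r,328:346].astype(float); w=np.clip(c[:,0]-1.5*c[:,1]-15,0,None)
    k=np.abs(np.arange(328,346)-(328+w.argmax()))<=2; w=w*k
    return (w*np.arange(328,346)).sum()/w.sum(), w.sum()
def y_of(u,v,z): return (Ri@(atz('top',u,v,z)[:2]-Bc))
def ptilt(ims):
    im=np.mean(ims,0)
    tip=np.array([y_of(cent(im,r)[0],r,.194)[1] for r in(171,172)]).mean()
    tick=np.array([y_of(cent(im,r)[0],r,.183)[1] for r in(179,180,181)]).mean()
    return tip*1e3,tick*1e3,(tip-tick)/.114
if __name__=='__main__':
    for f in('t0.png','t1.png','t6f.png','t8f.png'):
        im=rd(f).astype(float);print(f,np.round(ptilt([im]),4))
    im=rd('t8f.png').astype(float)
    print([(r,round(cent(im,r)[0],2),round(cent(im,r)[1])) for r in range(169,185)])
    ims=[snap('top').astype(float) for _ in range(6)];print('now',np.round(ptilt(ims),4))
E
python3 ptr.py
python3 - <<'E'
from tilt import *
# poise position now vs start, top view: black block blob
for f,c0 in(('t0.png',318),('t8f.png',318)):
    im=rd(f)
    from ptr import Ri
    c=im[228:256,c0:365].astype(int).sum(2);m=(c<110).astype(np.uint8)
    k,l,st,ce=cv2.connectedComponentsWithStats(m)
    for a,q in zip(st[1:],ce[1:]):
        if a[4]>15:print(f,a.tolist(),(q+[c0,228]).round(1),(1e3*(Ri@(atz('top',*(q+[c0,228]),.125)[:2]-Bc))).round(1))
E
```

```text
t0.png [0.8824 0.6131 0.0024]
t1.png [0.9826 0.6082 0.0033]
t6f.png [11.2225  0.5988  0.0932]
t8f.png [-0.5158  0.6009 -0.0098]
[(169, np.float64(nan), 0), (170, np.float64(337.3), 108), (171, np.float64(337.3), 172), (172, np.float64(337.04), 52), (173, np.float64(337.0), 48), (174, np.float64(336.72), 72), (175, np.float64(336.6), 69), (176, np.float64(336.43), 67), (177, np.float64(336.36), 76), (178, np.float64(336.23), 128), (179, np.float64(336.29), 141), (180, np.float64(336.17), 100), (181, np.float64(336.0), 86), (182, np.float64(336.0), 78), (183, np.float64(336.0), 6), (184, np.float64(nan), 0)]
now [-0.5105  0.6131 -0.0099]
t0.png [9, 6, 9, 10, 75] [330.7 239.1] [-135.9    4.8]
t8f.png [0, 0, 12, 23, 32] [323.8 237.5] [-132.8   23.2]
t8f.png [13, 0, 34, 19, 280] [347.9 236.7] [-126.6  -40.4]
t8f.png [1, 11, 29, 17, 179] [330.1 250.6] [-166.4    4.5]ptr.py:6: RuntimeWarning: invalid value encountered in scalar divide
  return (w*np.arange(328,346)).sum()/w.sum(), w.sum()
```

Pointer against mark gives about +0.003 at the start and -0.010 now, in keeping with the pan edge. So s0 was level within a few mrad, and the poise must go back about 4 mm.

apply_moves(
  series=[
    [0,0,-0.05,0,0,0],
    [0,0,-0.09,0,0,0],
    [0,0,-0.1,0,0,0],
    [0,0,-0.1,0,0,0],
    [0,0,-0.1,0,0,0],
  ],
)

```text
time: 43.7
eef_pos: [0.4801, -0.0798, 0.1196]
tcp_rot: [1.0, 0.026, 0.001, 0.001]
contact_force: [0.3, 0.6, -0.2]
opening: 0.548
finger_force: 0.0
```

apply_moves(
  series=[
    [0,0,0,0,0,0],
    [0,0,0,0,0,0],
    [0,0,0,0,0,0],
    [0,0,0,0,0,0],
    [0,0.002,0,0,0,0],
    [-0.0003,0.005,0,0,0,0],
    [-0.0003,0.005,0,0,0,0],
    [-0.0003,0.005,0,0,0,0],
  ],
  jaw=0,
)

```text
time: 44.7
eef_pos: [0.4795, -0.0755, 0.1189]
tcp_rot: [1.0, 0.026, 0.001, 0.0]
contact_force: [0.5, 0.1, 6.7]
opening: 0.251
finger_force: 25.4
```

apply_moves(
  series=[
    [0,0,0,0,0,0],
    [0,0,0,0,0,0],
    [0,0,0,0,0,0],
    [0,0,0.03,0,0,0],
    [0,0,0.1,0,0,0],
    [-0.02,0,0.15,0,0,0],
    [-0.02,0,0.15,0,0,0],
    [-0.02,0,0.15,0,0,0],
    [-0.02,0,0.15,0,0,0],
    [-0.02,0,0.15,0,0,0],
    [-0.02,0,0.15,0,0,0],
    [-0.02,0,0.15,0,0,0],
    [-0.02,0,0.15,0,0,0],
    [-0.02,0,0.15,0,0,0],
    [-0.02,0,0.15,0,0,0],
    [-0.02,0,0.15,0,0,0],
    [-0.02,0,0.15,0,0,0],
    [-0.02,0,0.15,0,0,0],
    [-0.02,0,0.15,0,0,0],
    [-0.02,0,0.15,0,0,0],
  ],
  jaw=0.55,
)

```text
time: 47.2
eef_pos: [0.4627, -0.0753, 0.2379]
tcp_rot: [1.0, 0.026, 0.0, -0.0]
contact_force: [0.9, -0.5, 0.8]
opening: 0.55
finger_force: 0.0
```

```bash
python3 tilt.py; python3 ptr.py 2>/dev/null | grep -v '\['169 | tail -2 | cut -c1-120
python3 - <<'E'
from ptr import *
im=np.mean([snap('top').astype(float) for _ in range(4)],0)
print([(r,(1e3*y_of(cent(im,r)[0],r,.183)).round(2).tolist()) for r in(178,179,180,181,182)])
print([(r,(1e3*y_of(cent(im,r)[0],r,.19)).round(2).tolist()) for r in(170,171,172,173,174,175,176)])
E
```

```text
47.2 [ 0.4627 -0.0753  0.2379] -87.0
span 10.742210423845858 0.22886390162757872
(np.float64(-0.0031752275926550614), np.float64(-0.0035949096476315463))
(np.float64(-0.0031985877829973698), np.float64(-0.0035830386161397718))
(np.float64(-0.0030506399108295064), np.float64(-0.003515526649737461))
[(169, np.float64(nan), 0), (170, np.float64(337.3), 108), (171, np.float64(337.3), 172), (172, np.float64(337.04), 52),
now [0.7182 0.6094 0.001 ]
[(178, [16.38, 0.7]), (179, [13.72, 0.41]), (180, [11.03, 0.6]), (181, [8.33, 0.85]), (182, [5.66, 0.7])]
[(170, [35.97, 0.79]), (171, [33.3, 0.52]), (172, [30.6, 0.72]), (173, [27.92, 0.62]), (174, [25.24, 0.63]), (175, [22.54, 0.98]), (176, [19.82, 1.74])]
```

Pointer and mark now line up: the pointer reads +0.001 rad, constant along its length. I move the arm clear, wait, and check once more.

apply_moves(
  series=[
    [-0.04,-0.3,0.05,0,0,0],
    [-0.04,-0.3,0.05,0,0,0],
    [-0.04,-0.3,0.05,0,0,0],
    [-0.04,-0.3,0.05,0,0,0],
    [-0.04,-0.3,0.05,0,0,0],
    [-0.04,-0.3,0.05,0,0,0],
    [-0.04,-0.3,0.05,0,0,0],
    [-0.04,-0.3,0.05,0,0,0],
    [-0.04,-0.3,0.05,0,0,0],
    [-0.04,-0.3,0.05,0,0,0],
  ],
)

```text
time: 49.1
eef_pos: [0.4309, -0.3149, 0.278]
tcp_rot: [1.0, 0.026, 0.0, 0.0]
contact_force: [0.2, 0.6, -0.3]
opening: 0.547
finger_force: 0.0
```

```bash
python3 tilt.py; python3 ptr.py 2>/dev/null | tail -1; python3 -c "
from h import *
snap('top','t9.png')"
```

```text
49.1 [ 0.4309 -0.3149  0.278 ] -87.0
span 10.742210423845858 0.22886390162757872
(np.float64(0.003953063321256599), np.float64(0.00369702960733369))
(np.float64(0.0038206889093170293), np.float64(0.0036880717452366144))
(np.float64(0.003905045152219823), np.float64(0.0037257008054183785))
now [0.731  0.6193 0.001 ]
```

View pics/t9.png

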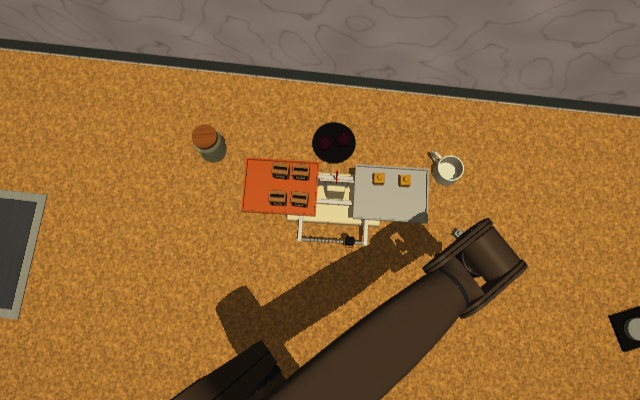

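The four packs are on the copper pan and two brass weights on the steel pan, with the poise at about -46 mm. The pointer is unchanged at +0.001 rad and nothing else has moved. The pan-edge reading shifted only with the arm's shadow. Handing in.

```bash
python3 -c "
from plant import ctrl
print(ctrl.sign_off())"
```

```text
the job is handed in; nothing more can be done
None
```

I handed the job in with the beam level: the pointer stood at the centre mark, to within a few thousandths of a radian. All four packs are on the copper pan, 200 g is on the steel pan, and the poise sits about 46 mm towards the steel pan. The two 50 g weights stayed on the counter, and the jar, mug and figs were untouched.

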